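# Change over the slide-staining chambers

### The arm

A 7-joint arm with a two-finger parallel gripper is mounted at the origin on a cart in front of the work surface, level with it; the furniture and walls round the work are solid. World frame = base frame: x ahead of the robot, y to its left, z up, the work surface at z = 0. Lengths are in m, angles in degrees, forces in N, time in s.
With the tool pointing down it reaches from about 0.4 to 0.9 m from the base axis. Payload 5.6 kg.
Tool frame: the origin (TCP) lies between the finger pads; the fingertips stand 11 mm ahead of it and the grasp point (between the pads) lies 8 mm behind it; x points along the fingers, y is the direction in which the jaws open and shut, and the axes are right-handed (so a half turn about x gives the same grasp; the last joint's range is limited). The gripper opens to 92 mm and grips with 3 to 60 N. Pads are 20 mm wide; open, the fingers measure 128 mm over their backs; the gripper's body (75 mm by 189 mm) begins 69 mm behind the grasp point.
Start: joints at [65.145, 26.786, -0.665, 91.828, 0.344, 61.387, -3.226], TCP at [0.248, -0.601, 0.226] pointing down, gripper open.
Joint ranges: [-144.91, 144.91], [-17.63, 115.5], [-89.93, 88.59], [15.96, 139.68], [-74.01, 254.01], [8.47, 105.57], [-167.45, 167.45]. Speed limits (degrees/s): [147.25, 147.25, 180, 180, 180, 180, 180].

### API

Orientations are given as [roll, pitch, yaw] about the fixed x, y, z axes, in that order (R = Rz(yaw) Ry(pitch) Rx(roll)).
In Python, from plant import bot gives the robot as it stands. The module is installed in compiled form; this text tells all that it offers.
- The arm moves only by the shell command python3 -m handwheel 'ROWS'. ROWS is JSON, a list of rows, each a list of 7 numbers: the gripper's target within -1 to 1 (fully open at 1, half-way at 0, shut at -1), then the shift along the tool's x, y, z in units of 0.4 m (1.0 is 0.4 m), then the turn, a rotation vector about the tool's x, y, z in units of 30 degrees (1.0 is 30 degrees). In form: [[jaw, x, y, z, rx, ry, rz], ...]. A call has 1 to 12 rows; each row is the pose to reach, as a shift and turn from the pose commanded when the call began, along the tool's axes at that moment; what a row does not reach only later rows make up. A row lasts 1/12 s, in which the tool goes at most 41.7 mm and 7.16 degrees, less where a joint would pass 70% of its speed; a pose out of reach is approached as far as the arm can. A call with a number of a shift or a turn outside -1 to 1 is refused whole. A call with a gripper value outside its range is refused whole. The fingers move at their own pace and stop on an object; the grip force is fixed at half the most. Time passes only in rows, so rows that repeat a pose let the fingers close. It gives the time, the measured TCP pose, the force and the opening at its end, in the units of the state.
- bot.state(): the state, without advancing time (a new reading comes with each control period).
- bot.read_camera(name): name is "side" or "top"; returns a dict with "color" (420x560x3 uint8, red, green, blue), "depth" (420x560 float32, m along the optical axis (not along the pixel's ray), 0 where there is no reading), "K" (3x3 intrinsics, pixels), "camera_from_world" (4x4, takes a point from world to camera coordinates). Camera axes: x right, y down, z forward; pixel columns grow to the right and rows downward; lengths in m; the calibration is good to about 2 mm. A picture is of the moment at which its call begins.
- bot.job_done(): hands the job in, once; it reports no verdict.
Trained networks look in a picture, given as the dict that the camera call returned (one of the last four; its "shot" number tells which), for a name from the list of things; names that differ only in an ending like _2 or _b are one class to them, and where a whole thing is asked for, a point or a joint stands for the part that bears it (a point fixed in the world has none). Each returns a list of dicts, best first, with "score" (0 to 1); they miss things now and then, are a little off and sometimes report something else, mostly with a low value. They report only what shows in the picture. A call takes as long as a camera call. They do not tell look-alikes from the thing itself.
- bot.look_for(picture, query): "rect" ([left, top, width, height] in pixels, round what is visible of it).
- bot.masks_of(picture, query): "mask" (420x560 bool, what is visible of it) and "rect" ([left, top, width, height] in pixels, round what is visible of it).
The state is a dict: "time_s": time; "joint_positions": joint angles; "qd": joint speeds; "effort": joint torques, N m; "ee_pos": TCP position; "ee_rot": TCP orientation; "wrist_force": force on the tool from outside, world axes, zero at the start; "ft_torque": the same for the moment, N m; "finger_gap": opening from 0.0 (shut) to 1.0 (fully open).
Only numpy, scipy, OpenCV 4.12 (cv2) and the standard library are available. Lean on these libraries where they do the work, as an engineer would, in place of code of your own. Each camera call takes 0.05 s, during which the arm holds its last target.

### The job

The slides in the blue-lidded staining chamber are ready to incubate: lower its lid fully shut without letting it drop. Only then raise the lid of the orange-lidded chamber to 60 degrees from shut and finish while still holding it there, steady, so that a colleague can load slides (it falls shut if let go). Leave the things around them where they are.

Things in the scene. Friction and masses are not known exactly. Their poses are not given: they have to be found in the camera images.
- blue_chamber: Slide-staining chamber with the blue lid (starts open, standing near upright), fixed: white tray 104 deep (x) x 150 wide (y) x 60 mm high with slides inside, and its lid. Origin: centre of the underside, on the worktop; x points from the front (handle side, nearer the robot) to the back (hinge), z up. Either chamber may stand left or right, turned up to 19 degrees.
- blue_hinge (a point): Midpoint of the blue lid's hinge axis, at the tray's back upper edge: 52 mm behind the chamber's origin along its x and 60 mm above the worktop. Axes as the chamber's; the hinge axis is y.
- blue_handle (a point): Middle of the blue lid's round steel grip bar: 10 mm thick, 70 mm clear between its posts, along the lid's y. Lid shut: 133 mm ahead of the hinge axis (chamber's -x) and 36 mm above it, 28 mm above the lid's top; it swings on a 138 mm radius. Fingers closing across it can take it from straight above at every angle; it turns between them as the lid swings.
- blue_lid (a joint): Angle of the blue lid in rad: 0 = shut on the tray, pi/2 = upright, 1.6 = back stop. The lid weighs about 0.2 kg and has a light hinge: it stays where it is only near upright (above about 1.35 rad); below 1.2 it falls shut when let go.
- orange_chamber: Slide-staining chamber with the orange lid (starts shut), fixed: white tray 104 deep (x) x 150 wide (y) x 60 mm high with slides inside, and its lid. Origin: centre of the underside, on the worktop; x points from the front (handle side, nearer the robot) to the back (hinge), z up. Either chamber may stand left or right, turned up to 19 degrees.
- orange_hinge (a point): Midpoint of the orange lid's hinge axis, at the tray's back upper edge: 52 mm behind the chamber's origin along its x and 60 mm above the worktop. Axes as the chamber's; the hinge axis is y.
- orange_handle (a point): Middle of the orange lid's round steel grip bar: 10 mm thick, 70 mm clear between its posts, along the lid's y. Lid shut: 133 mm ahead of the hinge axis (chamber's -x) and 36 mm above it, 28 mm above the lid's top; it swings on a 138 mm radius. Fingers closing across it can take it from straight above at every angle; it turns between them as the lid swings.
- orange_lid (a joint): Angle of the orange lid in rad: 0 = shut on the tray, pi/2 = upright, 1.6 = back stop. The lid weighs about 0.2 kg and has a light hinge: it stays where it is only near upright (above about 1.35 rad); below 1.2 it falls shut when let go.
- slide_box: Bystander: closed blue microscope-slide box, 175x69x36 mm, loose on the worktop. Origin at the centre of its underside, z up. Not to be disturbed.
- jar: Bystander: specimen jar with a yellow lid, 54x54x72 mm, loose on the worktop. Origin at the centre of its underside, z up. Not to be disturbed.
- dropper: Bystander: brown dropper bottle with a red bulb, 33x33x96 mm, loose on the worktop. Origin at the centre of its underside, z up. Not to be disturbed.
- petri_dish: Bystander: petri dish, 61x61x15 mm, loose on the worktop. Origin at the centre of its underside, z up. Not to be disturbed.
- lens_tissue: Bystander: pack of lens tissue, 70x100x6 mm, loose on the worktop. Origin at the centre of its underside, z up. Not to be disturbed.
- coverslip_box: Bystander: cover-slip box with a green lid, 31x31x19 mm, loose on the worktop. Origin at the centre of its underside, z up. Not to be disturbed.
There are look-alikes about, which are no part of the job. What is shaped like the blue_chamber but turquoise is not meant.

How it is judged:
By the outcome, as a careful person would: the job done as asked, in the order asked, and still so for the second after the job is handed in, while the arm keeps its last pose, push and grip.
It also fails if it takes over 59 s, if anything falls off the work surface, if the arm or the gripper's body presses on something with over 40 N, if the wrist force passes 120 N, or if a joint passes its speed limit or range.

## Working session

There is one attempt and no reset: what is moved stays moved. The work goes in short steps, Python scripts to look and compute and a shell command to move; the robot and the scene stay as the last step left them, time stands still between calls to the robot, and variables do not carry over. Pictures are saved under pics/ and viewed, and the job is handed in when it is done.

```bash
mkdir -p pics
cat > h.py <<'E'
import numpy as np, cv2
from plant import bot
def save(name,im): cv2.imwrite('pics/'+name,cv2.cvtColor(im,cv2.COLOR_RGB2BGR))
def world(p,u,v,d=None):
    K=p['K'];T=np.linalg.inv(p['camera_from_world'])
    u=np.asarray(u,float);v=np.asarray(v,float)
    if d is None: d=p['depth'][v.astype(int),u.astype(int)]
    c=np.stack([(u-K[0,2])/K[0,0]*d,(v-K[1,2])/K[1,1]*d,d,np.ones_like(d)],-1)
    return (c@T.T)[...,:3]
def proj(p,X):
    X=np.atleast_2d(X);c=np.c_[X,np.ones(len(X))]@p['camera_from_world'].T
    q=c[:,:3]@p['K'].T
    return q[:,:2]/q[:,2:]
E
python3 - <<'E'
from h import *
print(bot.state())
for n in('side','top'):
    p=bot.read_camera(n);save(n+'0.png',p['color']);np.savez(n+'0.npz',**p)
    print(n,p['K'].tolist(),np.linalg.inv(p['camera_from_world']).round(3).tolist())
    for q in('blue_chamber','orange_chamber','blue_handle','orange_handle','blue_lid'):
        print(q,[(round(r['score'],2),r['rect']) for r in bot.look_for(p,q)][:5])
E
```

```text
{'time_s': 0.0, 'joint_positions': array([65.14615811, 26.83744828, -0.66610471, 91.87930211,  0.34470206,
       61.38660882, -3.22527125]), 'qd': array([ 0.10629535, -0.04971285,  0.0456929 , -0.02680388,  0.01812502,
       -0.01280828,  0.07484306]), 'effort': array([ 2.27093260e-04, -5.20573318e+01, -1.20314240e-02, -2.43754756e+01,
       -5.66203601e-02,  1.71576336e-02,  1.51698860e-04]), 'ee_pos': array([ 0.2473263 , -0.60050732,  0.22463564]), 'ee_rot': array([-85.8725677 ,  89.89862029, 116.51597959]), 'wrist_force': array([ 0.86619485, -0.4996897 ,  0.69338905]), 'ft_torque': array([ 0.00537811, -0.04431917,  0.00586347]), 'finger_gap': 0.9977083304801576}
side [[449.2539665940283, 0.0, 285.837858446873], [0.0, 449.2539665940283, 220.5092396400848], [0.0, 0.0, 1.0]] [[0.907, -0.162, 0.389, -0.12], [-0.421, -0.388, 0.82, -1.246], [0.018, -0.907, -0.42, 0.785], [0.0, 0.0, 0.0, 1.0]]
blue_chamber [(0.9, [218.0, 177.2, 43.9, 24.5]), (0.74, [263.4, 189.1, 33.9, 60.0])]
orange_chamber [(0.89, [302.5, 252.7, 49.7, 39.7]), (0.39, [282.5, 190.8, 15.8, 33.5]), (0.17, [263.4, 191.6, 37.4, 58.0])]
blue_handle [(0.9, [279.8, 189.4, 16.6, 32.2]), (0.63, [225.0, 176.6, 38.3, 21.7])]
orange_handle [(0.68, [328.7, 255.5, 20.0, 15.8])]
blue_lid [(0.69, [281.4, 189.6, 14.0, 33.8]), (0.58, [220.3, 177.2, 38.6, 14.8])]
top [[493.65907572478505, 0.0, 286.8058188170284], [0.0, 493.65907572478505, 202.07815796352955], [0.0, 0.0, 1.0]] [[0.003, -0.996, 0.088, 0.397], [-1.0, -0.005, -0.022, 0.102], [0.022, -0.088, -0.996, 1.621], [0.0, 0.0, 0.0, 1.0]]
blue_chamber [(0.91, [87.4, 181.4, 62.3, 52.5]), (0.58, [239.8, 164.8, 54.9, 60.0])]
orange_chamber [(0.96, [324.7, 183.4, 59.7, 51.6])]
blue_handle [(0.9, [236.4, 163.6, 48.0, 30.1]), (0.6, [93.1, 179.1, 58.4, 54.7])]
orange_handle [(0.89, [326.4, 185.9, 60.5, 47.1])]
blue_lid [(0.66, [89.8, 177.4, 59.7, 56.3]), (0.65, [234.1, 162.5, 53.0, 33.2])]
```

View pics/side0.png

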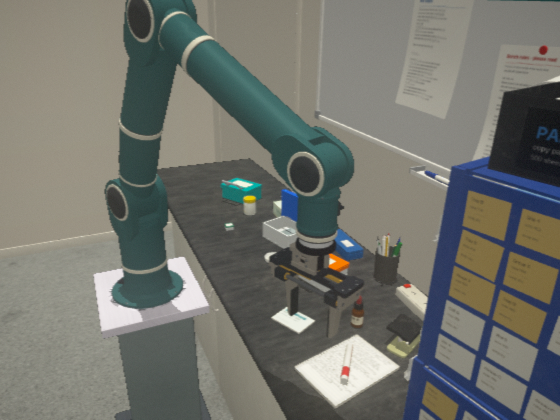

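View pics/top0.png

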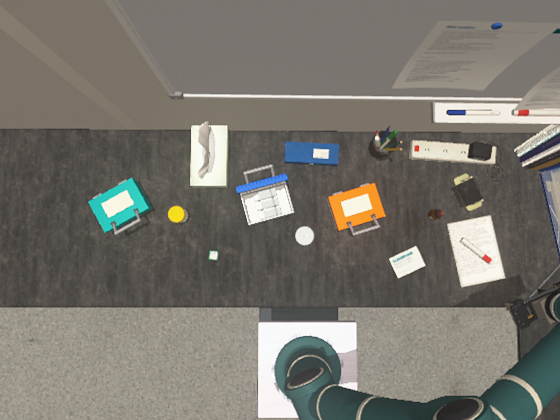

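Run:
```python
from h import *
for n,b in(('side',(200,150,200,150)),('top',(220,140,200,130))):
    p=np.load(n+'0.npz');x,y,w,h=b
    save(n+'0c.png',cv2.resize(p['color'][y:y+h,x:x+w],None,fx=4,fy=4,interpolation=cv2.INTER_CUBIC))
```

```text
(no output)
```

View pics/side0c.png

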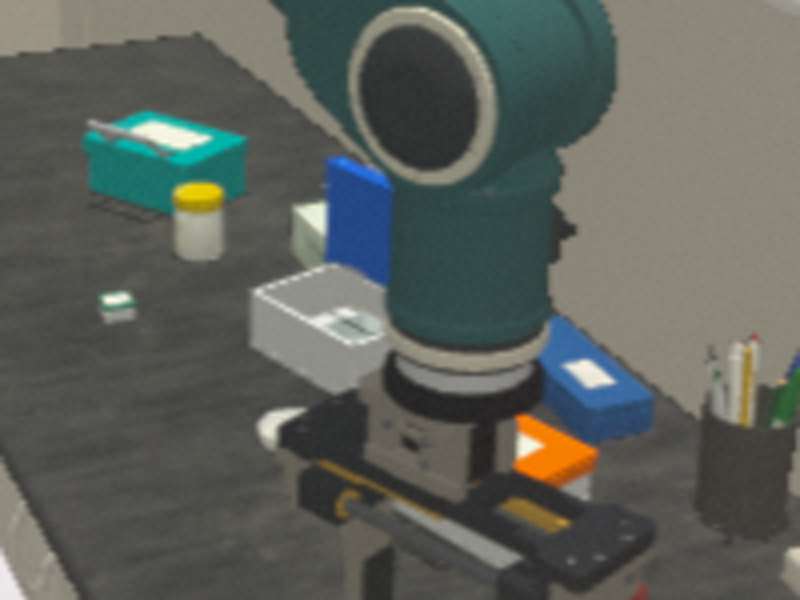

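View pics/top0c.png

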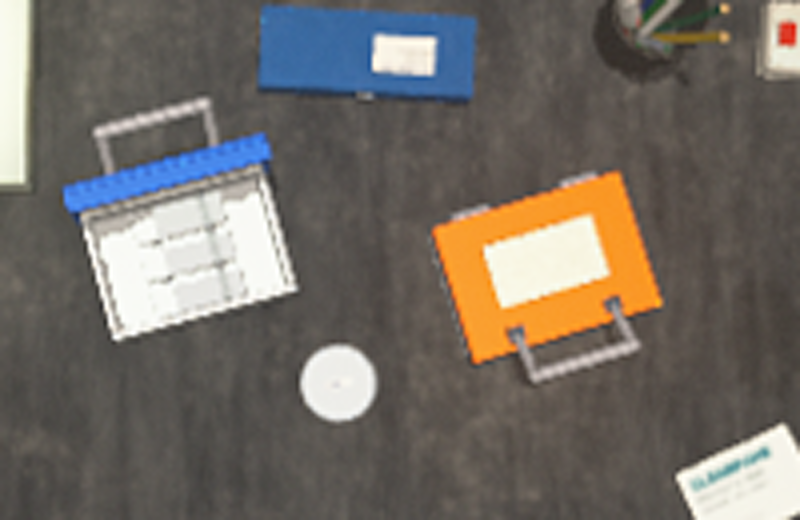

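Top view candidates: the blue-lidded chamber, open, at about (265,194); a turquoise look-alike at (118,206), which is not meant; the blue slide box at (312,152), also not meant; and the orange-lidded chamber, shut, at (357,207). The blue bar runs (244,173)–(272,166) and the orange bar (354,234)–(379,226). The arm hides part of the side view.

Run:
```python
from h import *
p=dict(np.load('top0.npz'))
hsv=cv2.cvtColor(p['color'],cv2.COLOR_RGB2HSV)
vv,uu=np.mgrid[:420,:560]
W=world(p,uu,vv,p['depth'])
def rect(m,zr,name):
    k=m&(W[...,2]>zr[0])&(W[...,2]<zr[1])
    P=W[k]; r=cv2.minAreaRect(P[:,:2].astype(np.float32)*1000)
    print(name,len(P),P.mean(0).round(4),'zmed',np.median(P[:,2]).round(4),r,(cv2.boxPoints(r)/1000).round(3).tolist())
box=lambda a,b,c,d:(uu>=a)&(uu<c)&(vv>=b)&(vv<d)
o=(hsv[...,0]<18)&(hsv[...,1]>150)&(hsv[...,2]>120)&box(320,170,395,240)
o=cv2.morphologyEx(o.astype(np.uint8),cv2.MORPH_CLOSE,np.ones((15,15)))>0
rect(o,(.07,.12),'orange lid top')
b=(hsv[...,0]>100)&(hsv[...,0]<125)&(hsv[...,1]>150)&box(230,155,300,235)
rect(b,(.02,.3),'blue lid'); 
zz=W[b][:,2];print(np.percentile(zz,[5,50,95]))
t=box(235,170,300,230)&(W[...,2]>.005)&(W[...,2]<.075)&~b
rect(t,(.0,.075),'tray')
# handle depths along line
for nm,a,c in(('blue',(244.5,173.2),(272,165.7)),('orange',(353.7,234.2),(379.2,226.2))):
    for s in np.linspace(.0,1,9):
        u=a[0]+(c[0]-a[0])*s;v=a[1]+(c[1]-a[1])*s
        best=max((W[int(round(v))+dv,int(round(u))] for dv in(-2,-1,0,1,2)),key=lambda q:q[2])
        print(nm,best.round(4))
```

```text
orange lid top 451 [ 0.52   -0.1493  0.0723] zmed 0.0719 ((520.4291381835938, -150.25723266601562), (110.4771728515625, 154.2966766357422), 17.760963439941406) [[0.4440000057220459, -0.09399999678134918], [0.4909999966621399, -0.2409999966621399], [0.597000002861023, -0.2070000022649765], [0.550000011920929, -0.05999999865889549]]
blue lid 432 [0.6046 0.1241 0.1379] zmed 0.1687 ((609.2274780273438, 112.94300079345703), (76.26013946533203, 232.50521850585938), 39.65217971801758) [[0.5059999823570251, 0.17800000309944153], [0.6539999842643738, -0.0010000000474974513], [0.7129999995231628, 0.04800000041723251], [0.5640000104904175, 0.22699999809265137]]
[0.02823895 0.16841651 0.17407314]
tray 1388 [0.5349 0.1327 0.0297] zmed 0.0297 ((547.683349609375, 132.20062255859375), (195.03082275390625, 210.08053588867188), 0.12259126454591751) [[0.44999998807907104, 0.2370000034570694], [0.44999998807907104, 0.027000000700354576], [0.6449999809265137, 0.027000000700354576], [0.6449999809265137, 0.2370000034570694]]
blue [0.6058 0.1958 0.2004]
blue [0.6116 0.1842 0.2015]
blue [0.6115 0.1755 0.2025]
blue [0.6146 0.164  0.2018]
blue [0.6182 0.1555 0.1975]
blue [0.624  0.1439 0.1986]
blue [0.618  0.1351 0.2   ]
blue [0.6296 0.1235 0.2015]
blue [0.6275 0.1149 0.1967]
orange [ 0.4359 -0.1381  0.1021]
orange [ 0.4359 -0.147   0.1041]
orange [ 0.436  -0.1565  0.1027]
orange [ 0.4453 -0.1663  0.1006]
orange [ 0.4453 -0.1751  0.1032]
orange [ 0.4453 -0.1874  0.1038]
orange [ 0.4579 -0.198   0.0976]
orange [ 0.4547 -0.2062  0.1028]
orange [ 0.4548 -0.2162  0.0996]
```

```bash
cat >> h.py <<'E'
def atz(p,u,v,z):
    a=world(p,np.array(u),np.array(v),np.array(1.));b=world(p,np.array(u),np.array(v),np.array(2.))
    return a+(b-a)*(z-a[2])/(b[2]-a[2])
E
python3 - <<'E'
from h import *
p=dict(np.load('top0.npz'))
f=lambda x,y:((x+.0)/4+220-.4,(y+.0)/4+140-.4)
A=atz(p,*f(117,340),.06);B=atz(p,*f(298,291),.06)
print('blue front L,R',A,B,np.linalg.norm(A-B))
d=(A-B)[:2];yaw=np.degrees(np.arctan2(-d[0],d[1]));print('yaw',yaw)
c,s=np.cos(np.radians(yaw)),np.sin(np.radians(yaw))
print('hinge from front',(A+B)[:2]/2+.104*np.array([c,s]))
for e in((98,132),(209,103)): print('bar b',atz(p,*f(*e),.195))
for e in((535,377),(637,346)): print('bar o',atz(p,*f(*e),.0965))
E
```

```text
blue front L,R [0.46222088 0.18799829 0.06      ] [0.50164387 0.04516498 0.06      ] 0.1481739754110287
yaw 15.429876428981222
hinge from front [0.58218388 0.14425175]
bar b [0.60778059 0.19590681 0.195     ]
bar b [0.62965014 0.11532786 0.195     ]
bar o [ 0.43345069 -0.13693121  0.0965    ]
bar o [ 0.45773213 -0.21643622  0.0965    ]
```

```bash
cat >> h.py <<'E'
from scipy.spatial.transform import Rotation as Ro
def tool():
    s=bot.state();return np.array(s['ee_pos']),Ro.from_euler('xyz',s['ee_rot'],degrees=True),s
def rows(targets,yawdeg=None):
    """targets world TCP; jaw axis along yaw; prints shift/turn units"""
    p,R,s=tool()
    t=np.zeros(3)
    if yawdeg is not None:
        best=None
        for k in(0,180):
            a=np.radians(yawdeg+k);y=np.array([np.cos(a),np.sin(a),0]);x=np.array([0,0,-1.]);z=np.cross(x,y)
            G=Ro.from_matrix(np.c_[x,y,z]);r=(R.inv()*G).as_rotvec(degrees=True)
            print('opt',k,r.round(1),(r/30).round(3))
    for q in np.atleast_2d(targets): print((R.inv().apply(q-p)/.4).round(3).tolist(), np.round(q,4))
E
python3 - <<'E'
from h import *
p,R,s=tool();print(R.as_matrix().round(3))
rows([[.248,-.45,.32],[.6187,.1556,.29]],15.5)
t=dict(np.load('top0.npz'))
for u,v in((265,125),(265,131),(209,155),(209,135),(312,152),(380,140),(177,214),(300,97),(460,190)):print(u,v,world(t,u,v).round(3))
E
```

```text
[[ 0.     0.381 -0.925]
 [-0.    -0.925 -0.381]
 [-1.     0.     0.   ]]
opt 0 [-83.1   0.   -0. ] [-2.77  0.   -0.  ]
opt 180 [96.9 -0.  -0. ] [ 3.23 -0.   -0.  ]
[-0.236, -0.349, -0.145] [ 0.248 -0.45   0.32 ]
[-0.161, -1.396, -1.578] [0.6187 0.1556 0.29  ]
265 125 [0.781 0.139 0.065]
265 131 [ 0.778  0.141 -0.006]
209 155 [0.685 0.318 0.054]
209 135 [0.751 0.32  0.051]
312 152 [ 0.7   -0.014  0.037]
380 140 [ 0.748 -0.243  0.008]
177 214 [0.494 0.413 0.07 ]
300 97 [0.768 0.044 0.413]
460 190 [ 0.577 -0.49   0.052]
```

```bash
python3 -m handwheel '[[1,-0.06,-0.05,-0.06,-0.1,0,0],[1,-0.12,-0.13,-0.15,-0.25,0,0],[1,-0.18,-0.2,-0.24,-0.42,0,0],[1,-0.22,-0.27,-0.33,-0.58,0,0],[1,-0.24,-0.34,-0.41,-0.72,0,0],[1,-0.24,-0.4,-0.48,-0.84,0,0],[1,-0.24,-0.45,-0.54,-0.92,0,0]]'
python3 -c "
from h import *
p,R,s=tool();print(s['joint_positions'].round(1));rows([[.5,-.1,.32]],15.5)"
```

```text
time_s: 1.18
ee_pos: [0.3732, -0.3632, 0.3224]
ee_rot: [78.9, 89.8, -51.0]
wrist_force: [0.6, -0.8, -0.4]
finger_gap: 1.0
[ 51.8   9.8 -12.8 102.5   2.4  67.8  -1.6]
opt 0 [-55.4   0.1  -0.1] [-1.846  0.004 -0.004]
opt 180 [ 1.246e+02 -2.000e-01 -1.000e-01] [ 4.154e+00 -5.000e-03 -4.000e-03]
[0.005, -0.178, -0.708] [ 0.5  -0.1   0.32]
```

```bash
python3 -m handwheel '[[1,0,-0.03,-0.08,-0.12,0,0],[1,0,-0.05,-0.18,-0.28,0,0],[1,0,-0.08,-0.28,-0.44,0,0],[1,0,-0.1,-0.38,-0.58,0,0],[1,0,-0.13,-0.48,-0.72,0,0],[1,0,-0.15,-0.57,-0.84,0,0],[1,0,-0.17,-0.65,-0.92,0,0],[1,0,-0.18,-0.7,-0.92,0,0]]'
python3 -c "
from h import *
p,R,s=tool();print(s['joint_positions'].round(1));rows([[.60,.15,.32],[.6187,.1556,.3]],15.5)"
```

```text
time_s: 1.85
ee_pos: [0.4983, -0.0998, 0.3214]
ee_rot: [131.7, 89.9, 29.6]
wrist_force: [0.4, -0.6, 0.3]
finger_gap: 0.998
[ 32.6  10.1 -28.2 103.3   5.1  67.8  -9.2]
opt 0 [-27.6  -0.   -0.1] [-0.919 -0.001 -0.003]
opt 180 [ 1.524e+02 -1.000e-01  1.000e-01] [ 5.081e+00 -3.000e-03  2.000e-03]
[0.004, 0.118, -0.664] [0.6  0.15 0.32]
[0.054, 0.161, -0.687] [0.6187 0.1556 0.3   ]
```

```bash
python3 -m handwheel '[[1,0,0.02,-0.08,-0.12,0,0],[1,0,0.04,-0.18,-0.28,0,0],[1,0,0.06,-0.28,-0.44,0,0],[1,0,0.09,-0.38,-0.58,0,0],[1,0,0.11,-0.48,-0.72,0,0],[1,0.01,0.13,-0.57,-0.84,0,0],[1,0.02,0.15,-0.65,-0.92,0,0],[1,0.03,0.16,-0.69,-0.92,0,0],[1,0.03,0.16,-0.69,-0.92,0,0]]'
python3 - <<'E'
from h import *
p,R,s=tool();print(s['joint_positions'].round(1));rows([[.6187,.1556,.3],[.6187,.1556,.193]],15.5)
for n in('side','top'):
    p=bot.read_camera(n);save(n+'1.png',p['color']);np.savez(n+'1.npz',**p)
    for q in('blue_handle','orange_handle'): print(n,q,[(round(r['score'],2),r['rect']) for r in bot.look_for(p,q)][:5])
p=dict(np.load('side1.npz'));x,y=200,150
save('side1c.png',cv2.resize(p['color'][150:300,220:420],None,fx=4,fy=4,interpolation=cv2.INTER_CUBIC))
E
```

```text
time_s: 2.6
ee_pos: [0.6187, 0.1567, 0.3074]
ee_rot: [-158.4, 89.8, 127.1]
wrist_force: [-1.0, -0.6, 0.3]
finger_gap: 1.003
[  8.8  26.8 -36.7  86.3  16.2  72.4 -14.3]
opt 0 [ 0.  -0.2  0.1] [ 0.001 -0.006  0.002]
opt 180 [-1.8e+02 -1.0e-01 -3.0e-01] [-5.999e+00 -4.000e-03 -9.000e-03]
[0.019, -0.001, 0.003] [0.6187 0.1556 0.3   ]
[0.286, -0.0, 0.003] [0.6187 0.1556 0.193 ]
side blue_handle [(0.65, [224.8, 177.6, 37.0, 19.2]), (0.63, [282.8, 186.6, 24.4, 42.1]), (0.31, [261.8, 250.2, 21.5, 15.2])]
side orange_handle [(0.88, [290.9, 246.7, 57.9, 32.4])]
top blue_handle [(0.86, [91.2, 174.9, 60.8, 60.6]), (0.55, [235.9, 170.5, 11.8, 24.2])]
top orange_handle [(0.64, [327.8, 184.7, 58.1, 48.8]), (0.53, [285.4, 139.6, 52.6, 24.3])]
```

View pics/side1c.png

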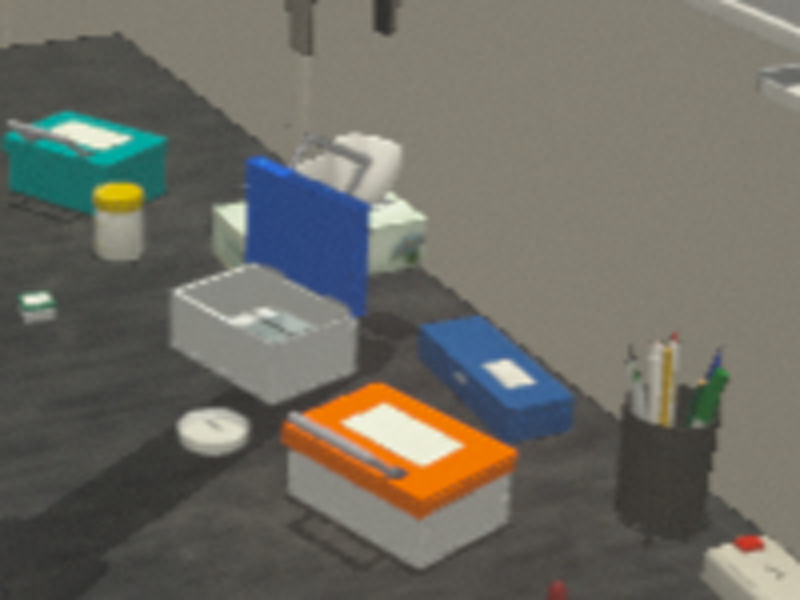

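View pics/top1.png

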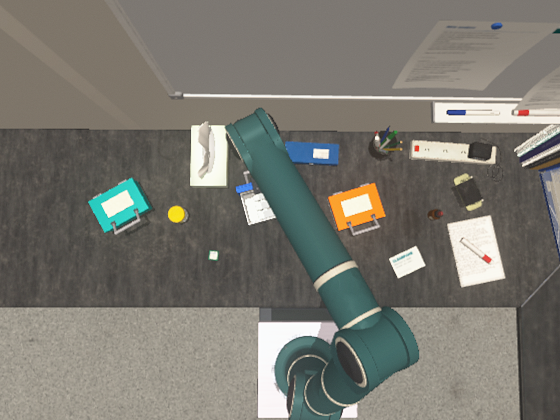

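Side crop: the blue lid stands upright with its bar at about (296,184)–(312,190), and the orange bar runs (292,254)–(320,268). Next I check the top-view estimates against this second view.

Run:
```python
from h import *
p=dict(np.load('side1.npz'))
bl=[[.6078,.1959,.195],[.6297,.1153,.195]];o=[[.4335,-.1369,.0965],[.4577,-.2164,.0965]]
def model(h,yaw,th):
    c,s=np.cos(np.radians(yaw)),np.sin(np.radians(yaw));X=np.array([c,s,0]);Y=np.array([-s,c,0])
    f=np.radians(th+15.15);m=np.array([*h,.06])-.138*np.cos(f)*X+.138*np.sin(f)*np.array([0,0,1])
    return m,[m+.04*Y,m-.04*Y]
mb=model((.582,.1443),15.4,90);mo=model((.5726,-.137),17.3,0)
print(mb,mo)
im=p['color'][150:300,220:420].copy();im=cv2.resize(im,None,fx=4,fy=4,interpolation=cv2.INTER_CUBIC)
for P,c in((bl,(255,0,0)),(o,(255,0,0)),(mb[1],(0,255,0)),(mo[1],(0,255,0))):
    q=proj(p,np.array(P));print(q.round(1).tolist())
    for a in q: cv2.circle(im,(int((a[0]-220+.4)*4),int((a[1]-150+.4)*4)),3,c,-1)
save('side1d.png',im)
t=dict(np.load('top0.npz'))
im=cv2.resize(t['color'][140:270,220:420],None,fx=4,fy=4,interpolation=cv2.INTER_CUBIC)
for P in (mb[1],mo[1]):
    for a in proj(t,np.array(P)): cv2.circle(im,(int((a[0]-220+.4)*4),int((a[1]-140+.4)*4)),3,(0,255,0),-1)
save('top1d.png',im)
```

```text
(array([0.61677095, 0.15387751, 0.1932038 ]), [array([0.6061487 , 0.19244133, 0.1932038 ]), array([0.62739319, 0.1153137 , 0.1932038 ])]) (array([ 0.44542223, -0.17661146,  0.09606588]), [array([ 0.43352724, -0.13842103,  0.09606588]), array([ 0.45731723, -0.2148019 ,  0.09606588])])
[[296.8, 183.2], [311.7, 189.4]]
[[292.8, 253.7], [311.4, 264.0]]
[[296.8, 184.0], [311.2, 190.0]]
[[293.0, 254.1], [311.1, 263.9]]
```

View pics/side1d.png

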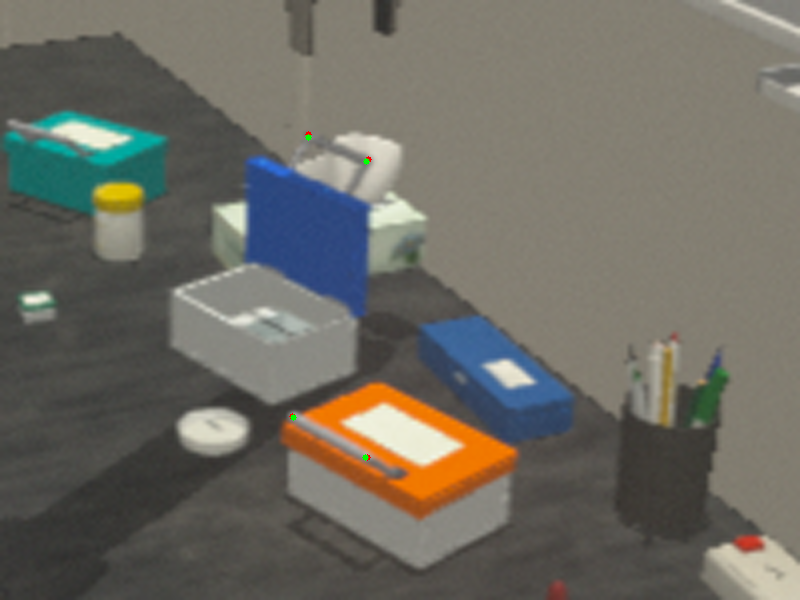

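View pics/top1d.png

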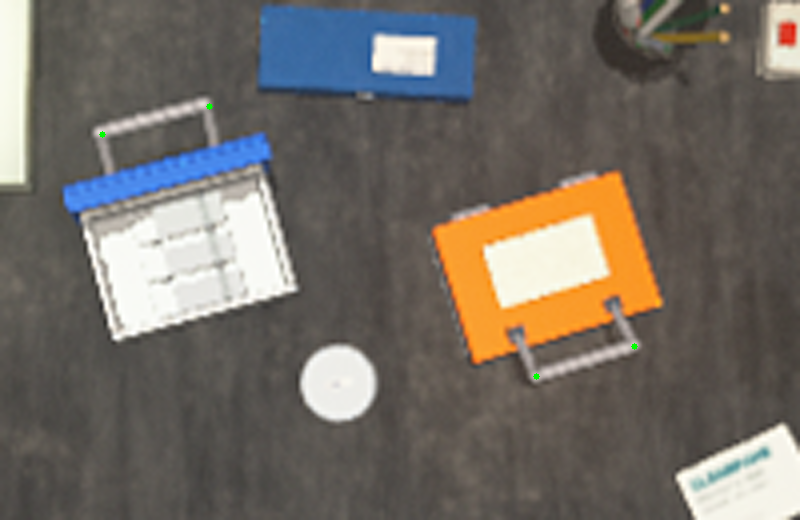

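Both views agree to about a millimetre. Blue: hinge (.582,.144), bar (.6177,.1548,.194), yaw 15.4°. Next I descend and grip.

```bash
python3 -m handwheel '[[1,0.03,0,0.003,0,0,0],[1,0.08,0,0.003,0,0,0],[1,0.13,0,0.003,0,0,0],[1,0.18,0,0.003,0,0,0],[1,0.22,0,0.003,0,0,0],[1,0.25,0,0.003,0,0,0],[1,0.27,0,0.003,0,0,0],[1,0.284,0,0.003,0,0,0],[1,0.284,0,0.003,0,0,0]]'
python3 -m handwheel '[[0.2,0,0,0,0,0,0],[-0.3,0,0,0,0,0,0],[-0.7,0,0,0,0,0,0],[-1,0,0,0,0,0,0],[-1,0,0,0,0,0,0],[-1,0,0,0,0,0,0],[-1,0,0,0,0,0,0],[-1,0,0,0,0,0,0]]'
python3 - <<'E'
from h import *
print(tool())
p=bot.read_camera('side');save('side2c.png',cv2.resize(p['color'][120:270,220:420],None,fx=4,fy=4,interpolation=cv2.INTER_CUBIC))
E
```

```text
time_s: 3.65
ee_pos: [0.619, 0.1503, 0.1943]
ee_rot: [-88.3, 89.9, -163.1]
wrist_force: [0.4, -0.9, -0.6]
finger_gap: 1.0
time_s: 4.32
ee_pos: [0.6194, 0.1508, 0.1953]
ee_rot: [37.4, 90.0, -37.4]
wrist_force: [-0.3, 0.3, 0.3]
finger_gap: 0.442
(array([0.61938909, 0.15075245, 0.19528792]), Rotation.from_matrix(array([[ 5.72130977e-05,  9.65090580e-01,  2.61916341e-01],
                            [-4.38187166e-05,  2.61916343e-01, -9.65090580e-01],
                            [-9.99999997e-01,  4.37389838e-05,  5.72740759e-05]])), {'time_s': 4.3167, 'joint_positions': array([  7.85940544,  32.12159195, -34.43822792,  93.53731555,
        20.18210139,  60.66159152, -17.31061074]), 'qd': array([ 0.04819893,  0.03973896,  0.0793242 ,  0.04355741,  0.08482305,
       -0.02502905, -0.0075945 ]), 'effort': array([-1.83920631e-03, -5.12641990e+01, -8.22941154e+00, -2.27728397e+01,
       -5.67087927e-02, -8.03011033e-03, -8.11926679e-05]), 'ee_pos': array([0.61938909, 0.15075245, 0.19528792]), 'ee_rot': array([ 37.36819648,  89.99587096, -37.44800197]), 'wrist_force': array([-0.27465758,  0.32555259,  0.29054861]), 'ft_torque': array([-0.07670338, -0.09125293,  0.07011134]), 'finger_gap': 0.44213157686228477})
```

View pics/side2c.png

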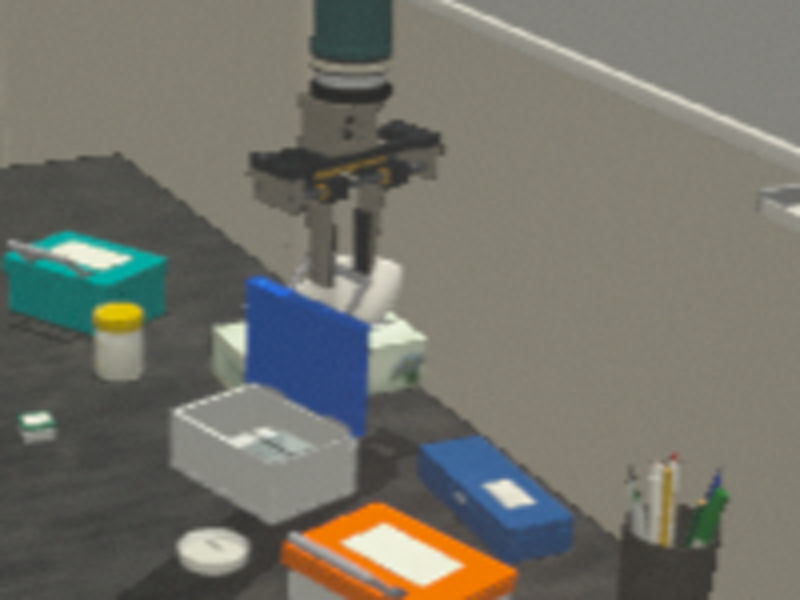

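The fingers straddle the bar at crop (340,270) and are still closing, so I keep closing.

```bash
python3 -m handwheel '[[-1,0.004,0,0,0,0,0],[-1,0.008,0,0,0,0,0],[-1,0.008,0,0,0,0,0],[-1,0.008,0,0,0,0,0],[-1,0.008,0,0,0,0,0],[-1,0.008,0,0,0,0,0],[-1,0.008,0,0,0,0,0],[-1,0.008,0,0,0,0,0]]'
python3 -m handwheel '[[-1,0,0,0,0,0,0],[-1,0,0,0,0,0,0],[-1,0,0,0,0,0,0]]'
python3 - <<'E'
from h import *
p,R,s=tool();print(s['finger_gap'],s['ft_torque'])
h=np.array([.582,.1443,.06]);c,sn=np.cos(np.radians(15.4)),np.sin(np.radians(15.4));X=np.array([c,sn,0])
d=p-h;print(d@X,d[2],np.hypot(d@X,d[2]),np.degrees(np.arctan2(d[2],-(d@X))))
ph=np.degrees(np.arctan2(d[2],-(d@X)))
for a in np.arange(ph,14,-2.5): print(round(ph-a,1),[(np.array([-(np.sin(np.radians(a))-np.sin(np.radians(ph))),-(np.cos(np.radians(a))-np.cos(np.radians(ph)))])*.138/.4).round(3).tolist()])
E
```

```text
time_s: 5.03
ee_pos: [0.6192, 0.1508, 0.1918]
ee_rot: [-88.2, 90.0, -163.0]
wrist_force: [0.1, 0.5, -1.5]
finger_gap: 0.096
time_s: 5.28
ee_pos: [0.6191, 0.1507, 0.1918]
ee_rot: [-87.5, 90.0, -162.3]
wrist_force: [-1.4, -0.9, -2.1]
finger_gap: 0.099
0.09921422434780837 [-0.01791889 -0.01405878  0.06711059]
0.03751461454537167 0.13184490094884918 0.13707816824972407 105.88295836020653
0.0 [[-0.0, -0.0]]
2.5 [[-0.004, -0.015]]
5.0 [[-0.007, -0.029]]
7.5 [[-0.009, -0.044]]
10.0 [[-0.011, -0.059]]
12.5 [[-0.013, -0.074]]
15.0 [[-0.013, -0.089]]
17.5 [[-0.013, -0.104]]
20.0 [[-0.012, -0.119]]
22.5 [[-0.011, -0.134]]
25.0 [[-0.009, -0.149]]
27.5 [[-0.006, -0.164]]
30.0 [[-0.003, -0.179]]
32.5 [[0.001, -0.193]]
35.0 [[0.006, -0.207]]
37.5 [[0.011, -0.222]]
40.0 [[0.017, -0.235]]
42.5 [[0.023, -0.249]]
45.0 [[0.03, -0.262]]
47.5 [[0.038, -0.275]]
50.0 [[0.046, -0.288]]
52.5 [[0.055, -0.3]]
55.0 [[0.064, -0.312]]
57.5 [[0.074, -0.324]]
60.0 [[0.084, -0.335]]
62.5 [[0.095, -0.345]]
65.0 [[0.106, -0.355]]
67.5 [[0.118, -0.365]]
70.0 [[0.13, -0.374]]
72.5 [[0.142, -0.382]]
75.0 [[0.155, -0.391]]
77.5 [[0.168, -0.398]]
80.0 [[0.181, -0.405]]
82.5 [[0.195, -0.411]]
85.0 [[0.209, -0.417]]
87.5 [[0.223, -0.422]]
90.0 [[0.237, -0.426]]
```

```bash
python3 -m handwheel '[[-1,-0.004,-0.015,0,0,0,0],[-1,-0.007,-0.029,0,0,0,0],[-1,-0.009,-0.044,0,0,0,0],[-1,-0.011,-0.059,0,0,0,0],[-1,-0.013,-0.074,0,0,0,0],[-1,-0.013,-0.089,0,0,0,0],[-1,-0.013,-0.104,0,0,0,0],[-1,-0.012,-0.119,0,0,0,0],[-1,-0.011,-0.134,0,0,0,0],[-1,-0.009,-0.149,0,0,0,0],[-1,-0.006,-0.164,0,0,0,0],[-1,-0.003,-0.179,0,0,0,0]]'
python3 - <<'E'
from h import *
p,R,s=tool();print(s['finger_gap'],s['wrist_force'],R.as_matrix()[:,1])
h=np.array([.582,.1443,.06]);c,sn=np.cos(np.radians(15.4)),np.sin(np.radians(15.4));X=np.array([c,sn,0])
d=p-h;print(d@X,d[2],np.hypot(d@X,d[2]),np.degrees(np.arctan2(d[2],-(d@X))))
p=bot.read_camera('side');save('side3c.png',cv2.resize(p['color'][120:270,220:420],None,fx=4,fy=4,interpolation=cv2.INTER_CUBIC))
E
```

```text
time_s: 6.28
ee_pos: [0.5498, 0.1317, 0.1933]
ee_rot: [14.9, 90.0, -59.9]
wrist_force: [1.7, -2.1, 3.1]
finger_gap: 0.096
0.09593856673493108 [ 1.66716484 -2.07498054  3.11464721] [9.65108692e-01 2.61849573e-01 1.13924331e-04]
-0.0344403394593415 0.1333104039135149 0.13768732974990533 75.514533781963
```

View pics/side3c.png

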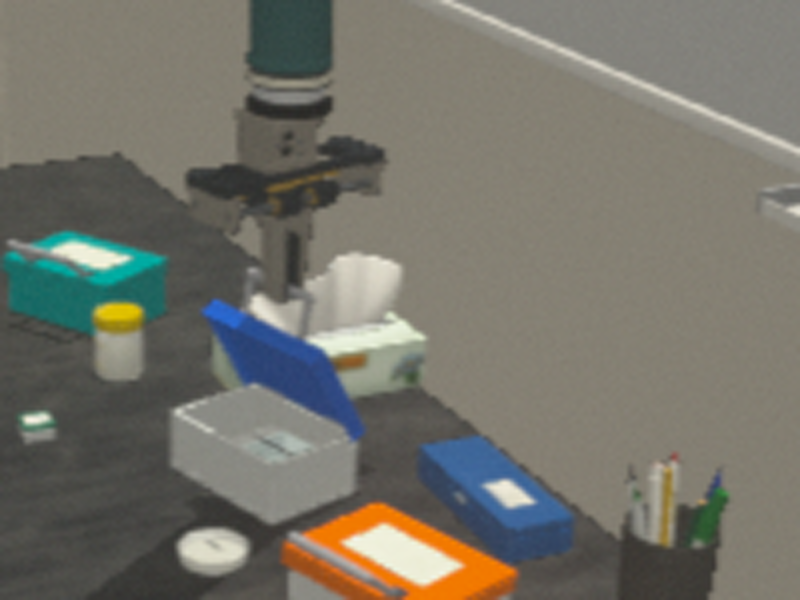

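The lid follows, held at the bar at about 60°. I lower it another 30°.

```bash
python3 -m handwheel '[[-1,0.004,-0.014,0,0,0,0],[-1,0.009,-0.028,0,0,0,0],[-1,0.014,-0.043,0,0,0,0],[-1,0.02,-0.056,0,0,0,0],[-1,0.026,-0.07,0,0,0,0],[-1,0.033,-0.083,0,0,0,0],[-1,0.041,-0.096,0,0,0,0],[-1,0.049,-0.109,0,0,0,0],[-1,0.058,-0.121,0,0,0,0],[-1,0.067,-0.133,0,0,0,0],[-1,0.077,-0.145,0,0,0,0],[-1,0.087,-0.156,0,0,0,0]]'
python3 - <<'E'
from h import *
p,R,s=tool();print(s['finger_gap'],s['wrist_force'])
h=np.array([.582,.1443,.06]);c,sn=np.cos(np.radians(15.4)),np.sin(np.radians(15.4));X=np.array([c,sn,0])
d=p-h;print(d@X,d[2],np.hypot(d@X,d[2]),np.degrees(np.arctan2(d[2],-(d@X))))
print('to shut',(np.array([-( .034-d[2]),-.133-d@X])/.4).round(3))
E
```

```text
time_s: 7.33
ee_pos: [0.4894, 0.1155, 0.158]
ee_rot: [-80.8, 90.0, -155.6]
wrist_force: [1.8, -2.2, -0.5]
finger_gap: 0.099
0.09862456996004239 [ 1.8004514  -2.16795737 -0.5228763 ]
-0.09689389884786738 0.09799423509095453 0.13780891750899874 45.323487898507054
to shut [ 0.16 -0.09]
```

```bash
python3 -m handwheel '[[-1,0.01,-0.01,0,0,0,0],[-1,0.021,-0.02,0,0,0,0],[-1,0.033,-0.03,0,0,0,0],[-1,0.045,-0.039,0,0,0,0],[-1,0.057,-0.047,0,0,0,0],[-1,0.07,-0.056,0,0,0,0],[-1,0.083,-0.063,0,0,0,0],[-1,0.096,-0.07,0,0,0,0],[-1,0.11,-0.076,0,0,0,0],[-1,0.124,-0.082,0,0,0,0],[-1,0.138,-0.087,0,0,0,0],[-1,0.146,-0.089,0,0,0,0]]'
python3 -m handwheel '[[-1,0.004,0,0,0,0,0],[-1,0.008,-0.001,0,0,0,0],[-1,0.012,-0.002,0,0,0,0],[-1,0.014,-0.002,0,0,0,0],[-1,0.014,-0.002,0,0,0,0]]'
python3 - <<'E'
from h import *
p,R,s=tool();print(s['finger_gap'],s['wrist_force'])
h=np.array([.582,.1443,.06]);c,sn=np.cos(np.radians(15.4)),np.sin(np.radians(15.4));X=np.array([c,sn,0])
d=p-h;print(d@X,d[2],np.hypot(d@X,d[2]),np.degrees(np.arctan2(d[2],-(d@X))))
p=bot.read_camera('side');save('side4c.png',cv2.resize(p['color'][120:270,220:420],None,fx=4,fy=4,interpolation=cv2.INTER_CUBIC))
E
```

```text
time_s: 8.33
ee_pos: [0.4553, 0.1064, 0.0993]
ee_rot: [-128.9, 90.0, 156.3]
wrist_force: [1.3, -0.7, 0.8]
finger_gap: 0.093
time_s: 8.75
ee_pos: [0.4547, 0.1063, 0.0964]
ee_rot: [-24.7, 89.9, -99.5]
wrist_force: [-6.6, -1.6, 24.3]
finger_gap: 0.091
0.09123146244501582 [-6.62818307 -1.59830903 24.33506505]
-0.13284698554723534 0.03643374103050301 0.13775245571119635 15.336475629028111
```

View pics/side4c.png

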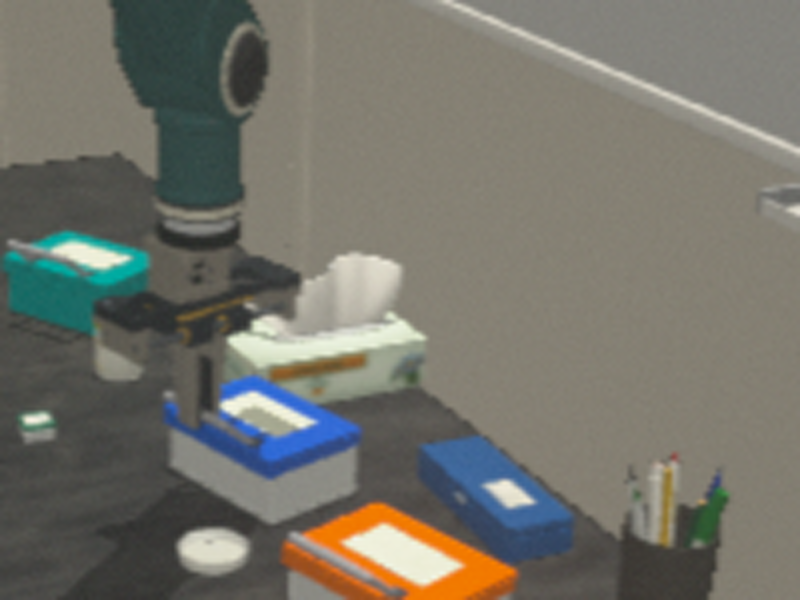

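The lid is down: 24 N of contact force, angle about 0°. I open in place, then rise.

```bash
python3 -m handwheel '[[-1,-0.004,0,0,0,0,0],[-1,-0.006,0,0,0,0,0],[0,-0.006,0,0,0,0,0],[1,-0.006,0,0,0,0,0],[1,-0.006,0,0,0,0,0],[1,-0.006,0,0,0,0,0],[1,-0.006,0,0,0,0,0],[1,-0.006,0,0,0,0,0],[1,-0.006,0,0,0,0,0],[1,-0.006,0,0,0,0,0]]'
python3 -m handwheel '[[1,-0.02,0,0,0,0,0],[1,-0.06,0,0,0,0,0],[1,-0.11,0,0,0,0,0],[1,-0.17,0,0,0,0,0],[1,-0.22,0,0,0,0,0],[1,-0.25,0,0,0,0,0],[1,-0.25,0,0,0,0,0]]'
python3 - <<'E'
from h import *
p,R,s=tool();print(s['finger_gap'])
rows([[.4454,-.1766,.20],[.4454,-.1766,.094]],17.3)
for n,b in(('side',(120,220)),('top',(140,220))):
    p=bot.read_camera(n);save(n+'5c.png',cv2.resize(p['color'][b[0]:b[0]+150,b[1]:b[1]+200],None,fx=4,fy=4,interpolation=cv2.INTER_CUBIC))
E
```

```text
time_s: 9.63
ee_pos: [0.4549, 0.1061, 0.0968]
ee_rot: [-94.0, 90.0, -168.8]
wrist_force: [-0.1, -0.1, 0.9]
finger_gap: 0.654
time_s: 10.22
ee_pos: [0.4566, 0.1067, 0.1998]
ee_rot: [77.4, 89.7, 2.6]
wrist_force: [0.7, 1.2, 0.2]
finger_gap: 0.998
0.9978802959437534
opt 0 [-2.1  0.1 -0.3] [-0.071  0.002 -0.01 ]
opt 180 [ 1.779e+02 -5.000e-01 -1.000e-01] [ 5.929e+00 -1.600e-02 -4.000e-03]
[-0.001, -0.212, 0.676] [ 0.4454 -0.1766  0.2   ]
[0.264, -0.214, 0.676] [ 0.4454 -0.1766  0.094 ]
```

View pics/side5c.png

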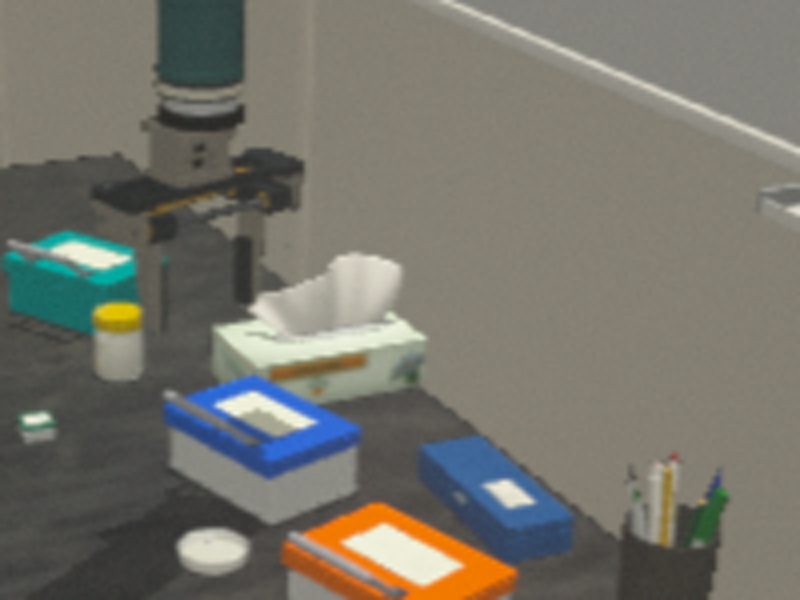

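Blue is shut and the bystanders have not moved. Next I go over the orange bar.

```bash
python3 -m handwheel '[[1,0,-0.02,0.05,-0.01,0,0],[1,0,-0.04,0.13,-0.02,0,0],[1,0,-0.07,0.22,-0.03,0,0],[1,0,-0.1,0.31,-0.04,0,0],[1,0,-0.13,0.4,-0.05,0,0],[1,0,-0.15,0.49,-0.06,0,0],[1,0,-0.18,0.57,-0.07,0,0],[1,0,-0.2,0.63,-0.07,0,0],[1,0,-0.21,0.67,-0.07,0,0],[1,0,-0.212,0.676,-0.07,0,0],[1,0,-0.212,0.676,-0.07,0,0]]'
python3 - <<'E'
from h import *
rows([[.4454,-.1766,.094]],17.3);print(tool()[2]['joint_positions'])
p=bot.read_camera('side');save('side6c.png',cv2.resize(p['color'][150:300,220:420],None,fx=4,fy=4,interpolation=cv2.INTER_CUBIC))
E
```

```text
time_s: 11.23
ee_pos: [0.4431, -0.1773, 0.1957]
ee_rot: [-141.7, 89.9, 145.5]
wrist_force: [0.5, 0.2, -0.4]
finger_gap: 1.0
opt 0 [-0.1 -0.1  0.1] [-0.004 -0.004  0.003]
opt 180 [1.799e+02 1.000e-01 2.000e-01] [5.996e+00 4.000e-03 6.000e-03]
[0.254, 0.006, 0.001] [ 0.4454 -0.1766  0.094 ]
[ 45.09369049  15.50728311 -31.26884735 115.34506038  10.10209028
  51.87698488  25.64338283]
```

View pics/side6c.png

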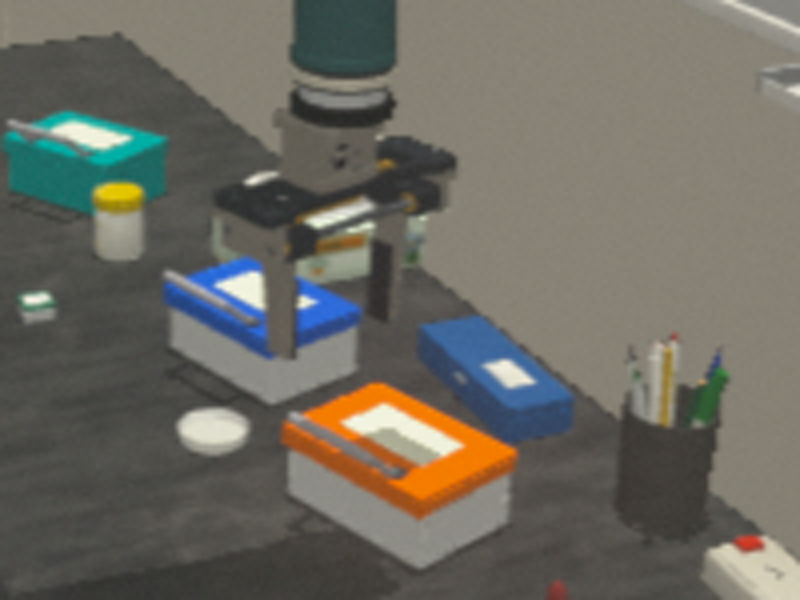

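The gripper is above the orange bar, with the fingers in front of and behind it. I descend and close.

```bash
python3 -m handwheel '[[1,0.03,0.004,0,0,0,0],[1,0.08,0.006,0,0,0,0],[1,0.13,0.006,0,0,0,0],[1,0.18,0.006,0,0,0,0],[1,0.215,0.006,0,0,0,0],[1,0.235,0.006,0,0,0,0],[1,0.248,0.006,0,0,0,0],[1,0.252,0.006,0,0,0,0],[0,0.252,0.006,0,0,0,0],[-0.5,0.252,0.006,0,0,0,0],[-1,0.252,0.006,0,0,0,0],[-1,0.252,0.006,0,0,0,0]]'
python3 -m handwheel '[[-1,0,0,0,0,0,0],[-1,0,0,0,0,0,0],[-1,0,0,0,0,0,0],[-1,0,0,0,0,0,0],[-1,0,0,0,0,0,0],[-1,0,0,0,0,0,0],[-1,0,0,0,0,0,0],[-1,0,0,0,0,0,0],[-1,0,0,0,0,0,0],[-1,0,0,0,0,0,0]]'
python3 - <<'E'
from h import *
p,R,s=tool();print(s['finger_gap'],s['wrist_force'],R.as_matrix()[:,1])
h=np.array([.5726,-.137,.06]);a=np.radians(17.3);X=np.array([np.cos(a),np.sin(a),0]);d=p-h;print(d@X,d[2])
q=bot.read_camera('side');save('side7c.png',cv2.resize(q['color'][150:300,220:420],None,fx=4,fy=4,interpolation=cv2.INTER_CUBIC))
ph=15.15
for i in range(1,25):
    f=np.radians(ph+2.5*i);f0=np.radians(ph)
    print(2.5*i,(np.array([-(np.sin(f)-np.sin(f0)),-(np.cos(f)-np.cos(f0))])*.138/.4).round(3).tolist())
E
```

```text
time_s: 12.28
ee_pos: [0.4466, -0.1766, 0.0967]
ee_rot: [40.8, 89.9, -32.0]
wrist_force: [-0.0, 0.3, 0.4]
finger_gap: 0.735
time_s: 13.12
ee_pos: [0.4452, -0.1766, 0.0959]
ee_rot: [-99.0, 89.9, -171.7]
wrist_force: [-3.8, -0.9, 2.6]
finger_gap: 0.098
0.09766805588690564 [-3.76968082 -0.86552812  2.59662861] [ 0.95489408  0.29693927 -0.00208958]
-0.13338533116719942 0.035931139171625714
2.5 [-0.014, 0.004]
5.0 [-0.029, 0.009]
7.5 [-0.043, 0.015]
10.0 [-0.056, 0.021]
12.5 [-0.07, 0.027]
15.0 [-0.083, 0.035]
17.5 [-0.096, 0.043]
20.0 [-0.108, 0.051]
22.5 [-0.121, 0.06]
25.0 [-0.132, 0.069]
27.5 [-0.144, 0.079]
30.0 [-0.154, 0.09]
32.5 [-0.165, 0.101]
35.0 [-0.175, 0.112]
37.5 [-0.184, 0.124]
40.0 [-0.193, 0.136]
42.5 [-0.201, 0.148]
45.0 [-0.209, 0.161]
47.5 [-0.216, 0.175]
50.0 [-0.223, 0.188]
52.5 [-0.229, 0.202]
55.0 [-0.234, 0.216]
57.5 [-0.239, 0.23]
60.0 [-0.243, 0.245]
```

View pics/side7c.png

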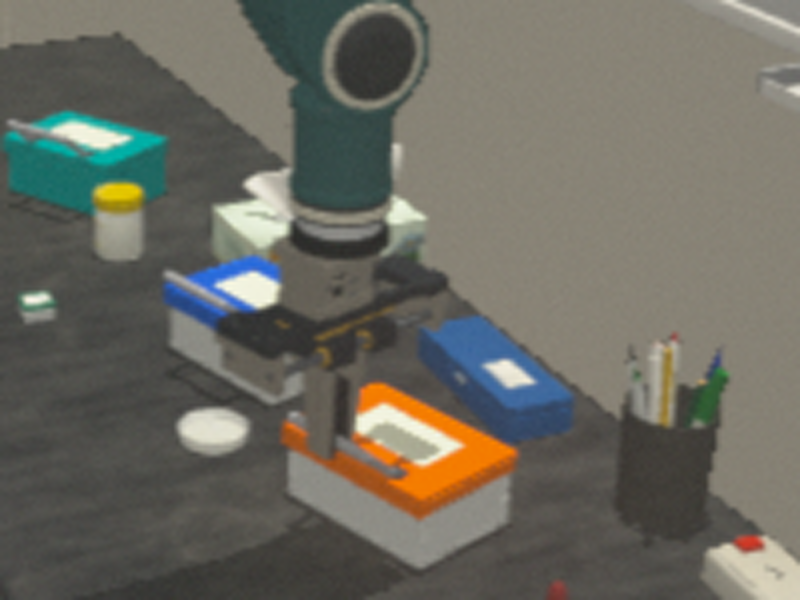

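Gripped: the opening is 9 mm on the 10 mm bar, and the TCP sits at the expected place. I raise in two calls.

```bash
python3 -m handwheel '[[-1,-0.014,0.004,0,0,0,0],[-1,-0.029,0.009,0,0,0,0],[-1,-0.043,0.015,0,0,0,0],[-1,-0.056,0.021,0,0,0,0],[-1,-0.07,0.027,0,0,0,0],[-1,-0.083,0.035,0,0,0,0],[-1,-0.096,0.043,0,0,0,0],[-1,-0.108,0.051,0,0,0,0],[-1,-0.121,0.06,0,0,0,0],[-1,-0.132,0.069,0,0,0,0],[-1,-0.144,0.079,0,0,0,0],[-1,-0.154,0.09,0,0,0,0]]'
cat > o.py <<'E'
from h import *
p,R,s=tool();print(s['finger_gap'],s['wrist_force'],s['ee_pos'])
h=np.array([.5726,-.137,.06]);a=np.radians(17.3);X=np.array([np.cos(a),np.sin(a),0]);d=p-h;print(d@X,d[2],np.hypot(d@X,d[2]),'lid deg',np.degrees(np.arctan2(d[2],-(d@X)))-15.15)
E
python3 o.py; python3 -c "
from h import *
q=bot.read_camera('side');save('side8c.png',cv2.resize(q['color'][150:300,220:420],None,fx=4,fy=4,interpolation=cv2.INTER_CUBIC))"
```

```text
time_s: 14.17
ee_pos: [0.4781, -0.1663, 0.1583]
ee_rot: [-95.1, 89.6, -167.9]
wrist_force: [-12.0, -3.9, 7.9]
finger_gap: 0.096
0.09587191063503624 [-12.02862603  -3.87191219   7.92439532] [ 0.47810533 -0.16630621  0.1582882 ]
-0.09893473806559856 0.09828819695179103 0.1394584241132197 lid deg 29.66217222835059
```

View pics/side8c.png

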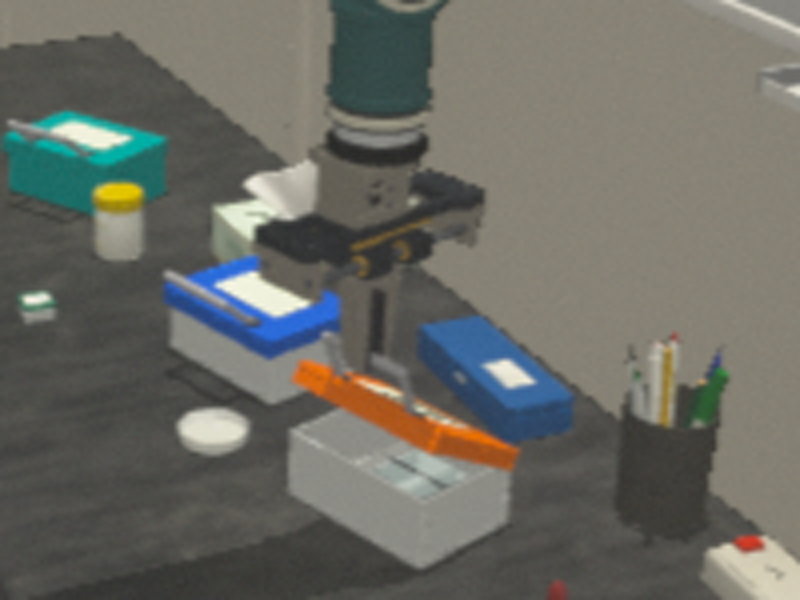

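```bash
python3 -m handwheel '[[-1,-0.011,0.011,0,0,0,0],[-1,-0.021,0.022,0,0,0,0],[-1,-0.03,0.034,0,0,0,0],[-1,-0.039,0.046,0,0,0,0],[-1,-0.047,0.058,0,0,0,0],[-1,-0.055,0.071,0,0,0,0],[-1,-0.062,0.085,0,0,0,0],[-1,-0.069,0.098,0,0,0,0],[-1,-0.075,0.112,0,0,0,0],[-1,-0.08,0.126,0,0,0,0],[-1,-0.085,0.14,0,0,0,0],[-1,-0.088,0.154,0,0,0,0]]'
python3 -m handwheel '[[-1,0,0,0,0,0,0],[-1,0,0,0,0,0,0],[-1,0,0,0,0,0,0]]'
python3 o.py
python3 - <<'E'
from h import *
for n in('side','top'):
    p=bot.read_camera(n);np.savez(n+'9.npz',**p);save(n+'9.png',p['color'])
    save(n+'9c.png',cv2.resize(p['color'][140:290,220:420],None,fx=4,fy=4,interpolation=cv2.INTER_CUBIC))
E
```

```text
time_s: 15.22
ee_pos: [0.5403, -0.147, 0.1941]
ee_rot: [56.0, 89.9, -16.7]
wrist_force: [-4.7, -0.9, 8.4]
finger_gap: 0.099
time_s: 15.47
ee_pos: [0.5409, -0.1468, 0.1942]
ee_rot: [70.4, 89.8, -2.2]
wrist_force: [-2.6, -1.9, 6.9]
finger_gap: 0.095
0.09542788413137651 [-2.57594582 -1.88512137  6.94488227] [ 0.54091442 -0.14680928  0.1941804 ]
-0.033169182768682366 0.13418040371070813 0.13821930192817092 lid deg 60.96493268063181
```

View pics/side9c.png

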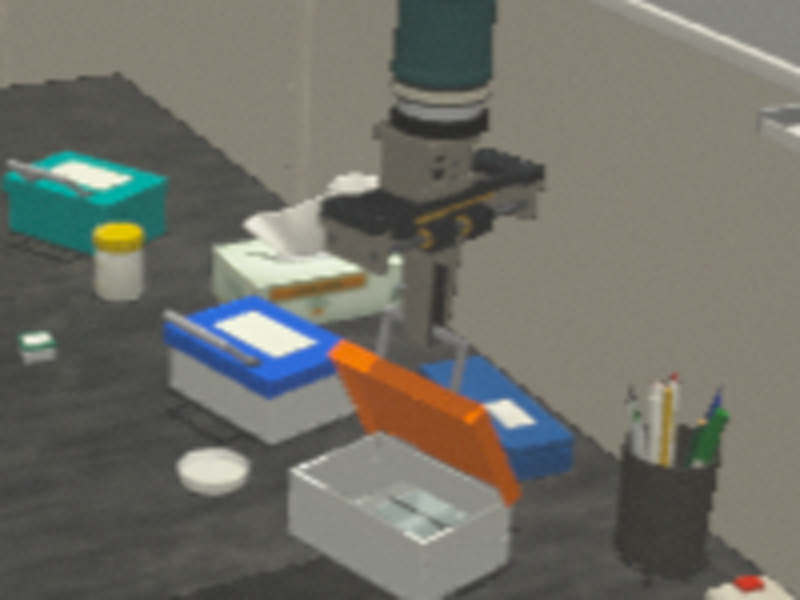

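View pics/top9.png

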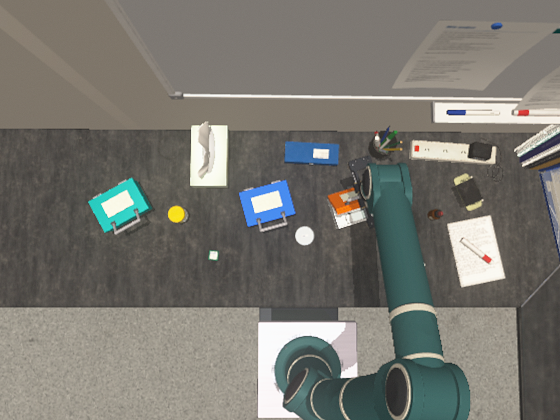

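The orange lid is held open, the blue one is shut, and everything else is in place. The kinematics give 61°, so I check that by fitting the lid plane in the side depth image.

Run:
```python
from h import *
a=np.radians(17.3);X=np.array([np.cos(a),np.sin(a),0])
for n in('side','top'):
    p=dict(np.load(n+'9.npz'));hsv=cv2.cvtColor(p['color'],cv2.COLOR_RGB2HSV)
    m=(hsv[...,0]<18)&(hsv[...,1]>150)&(hsv[...,2]>90)
    if n=='side': m[:,:300]=0;m[:225]=0;m[270:]=0;m[:,352:]=0
    else: m[:,:325]=0;m[:,390:]=0;m[:180]=0;m[240:]=0
    m=cv2.erode(m.astype(np.uint8),np.ones((3,3)))>0
    v,u=np.nonzero(m);P=world(p,u,v)
    for it in range(6):
        c=np.median(P,0) if it==0 else P.mean(0);_,_,V=np.linalg.svd(P-c);nn=V[2];r=np.abs((P-c)@nn)
        if it<5:P=P[r<max(.004,np.percentile(r,80) if it<2 else .004)]
    nn*=np.sign(nn[2]);print(n,len(P),nn.round(3),'angle',np.degrees(np.arccos(nn[2])).round(2),'yaw',np.degrees(np.arctan2(-nn[1],-nn[0])).round(1),r.std())
# handle bar in hinge: residual projection
p=dict(np.load('side9.npz'))
im=cv2.resize(p['color'][140:290,220:420],None,fx=4,fy=4,interpolation=cv2.INTER_CUBIC)
Y=np.array([-np.sin(a),np.cos(a),0]);h=np.array([.5726,-.137,.06])
for th,col in((57,(255,0,0)),(60,(0,255,0)),(63,(0,0,255))):
    f=np.radians(th+15.15);mm=h-.138*np.cos(f)*X+.138*np.sin(f)*np.array([0,0,1])
    for q in proj(p,np.array([mm+.04*Y,mm-.04*Y])):cv2.circle(im,(int((q[0]-220+.4)*4),int((q[1]-140+.4)*4)),2,col,-1)
save('side9d.png',im[150:450,200:600].repeat(2,0).repeat(2,1))
```

```text
side 339 [0.795 0.22  0.565] angle 55.58 yaw -164.6 0.0009932159041546149
top 144 [0.862 0.135 0.489] angle 60.71 yaw -171.1 0.0010430928893172815
```

View pics/side9d.png

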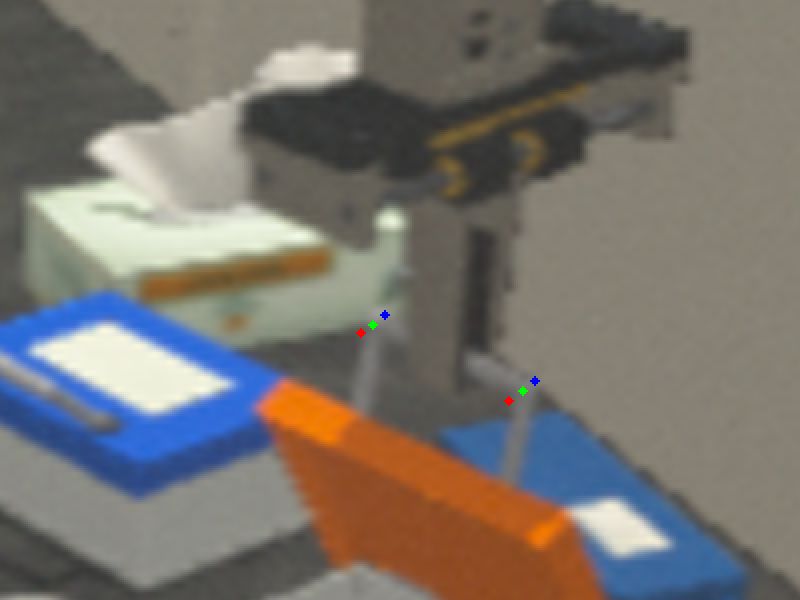

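```bash
python3 -m handwheel '[[-1,0.001,-0.002,0,0,0,0],[-1,0.001,-0.004,0,0,0,0],[-1,0.001,-0.004,0,0,0,0],[-1,0.001,-0.004,0,0,0,0],[-1,0.001,-0.004,0,0,0,0],[-1,0.001,-0.004,0,0,0,0]]'
python3 o.py
python3 - <<'E'
from h import *
p=bot.read_camera('side');save('side10.png',p['color']);hsv=cv2.cvtColor(p['color'],cv2.COLOR_RGB2HSV)
m=(hsv[...,0]<18)&(hsv[...,1]>150)&(hsv[...,2]>60)&(hsv[...,2]<215)
m[:,:295]=0;m[:215]=0;m[275:]=0;m[:,355:]=0
m=cv2.erode(m.astype(np.uint8),np.ones((3,3)))>0
v,u=np.nonzero(m);P=world(p,u,v);print(len(P),P.min(0),P.max(0))
rng=np.random.default_rng(0);best=(0,)
for _ in range(2000):
    a,b,c=P[rng.choice(len(P),3,False)];n=np.cross(b-a,c-a);L=np.linalg.norm(n)
    if L<3e-4: continue
    k=np.abs((P-a)@n/L)<.0015
    if k.sum()>best[0]: best=(k.sum(),k)
Q=P[best[1]];n=np.linalg.svd(Q-Q.mean(0))[2][2];n*=np.sign(n[2]);print(best[0],n.round(3),np.degrees(np.arccos(n[2])),Q.min(0),Q.max(0))
X=np.array([np.cos(np.radians(17.3)),np.sin(np.radians(17.3)),0])
xz=np.c_[(Q-Q.mean(0))@X,(Q-Q.mean(0))[:,2]];d=np.linalg.svd(xz)[2][0];print('slope in hinge plane',np.degrees(np.arctan2(abs(d[1]),abs(d[0]))))
E
```

```text
time_s: 16.07
ee_pos: [0.5392, -0.1473, 0.1937]
ee_rot: [70.1, 89.8, -2.6]
wrist_force: [-2.6, -0.3, 7.0]
finger_gap: 0.099
0.09869043095497256 [-2.60537494 -0.34339941  6.97367316] [ 0.5392493  -0.14730315  0.19374551]
-0.03490584299516329 0.13374550679238914 0.13822546242409897 lid deg 60.22282462404801
462 [-0.1195074  -1.24554765  0.06635599] [ 0.589323   -0.06347859  0.78501041]
261 [0.824 0.26  0.504] 59.731675165514154 [ 0.51027624 -0.22493222  0.07021451] [ 0.589323   -0.06436157  0.15900377]
slope in hinge plane 59.772599870377206
```

Kinematics give 60.2° and the lid plane 59.7°, and the two agree. I confirm it is steady and take a last look at the blue lid before handing in.

```bash
python3 -m handwheel '[[-1,0,0,0,0,0,0],[-1,0,0,0,0,0,0],[-1,0,0,0,0,0,0],[-1,0,0,0,0,0,0],[-1,0,0,0,0,0,0],[-1,0,0,0,0,0,0]]'
python3 o.py
python3 - <<'E'
from h import *
p=bot.read_camera('top');hsv=cv2.cvtColor(p['color'],cv2.COLOR_RGB2HSV)
vv,uu=np.mgrid[:420,:560];W=world(p,uu,vv,p['depth'])
b=(hsv[...,0]>100)&(hsv[...,0]<125)&(hsv[...,1]>150)&(uu>235)&(uu<300)&(vv>178)&(vv<230)
Q=W[b];Q=Q[np.abs(Q[:,2]-np.median(Q[:,2]))<.006];n=np.linalg.svd(Q-Q.mean(0))[2][2];print('blue top z',np.median(Q[:,2]),'tilt',np.degrees(np.arccos(abs(n[2]))))
t=np.load('top0.npz')
for q in('slide_box','jar','dropper','petri_dish','lens_tissue','coverslip_box'):
    r=bot.look_for(p,q);print(q,r[0]['rect'] if r else None)
print(np.abs(p['color'].astype(int)-t['color']).sum(2)[:, :235].mean())
E
python3 -c "
from plant import bot
bot.job_done();print(bot.state()['time_s'])"
```

```text
time_s: 16.62
ee_pos: [0.5392, -0.1473, 0.1937]
ee_rot: [70.2, 89.8, -2.5]
wrist_force: [-3.4, -0.1, 7.0]
finger_gap: 0.099
0.09878579102818638 [-3.42608997 -0.10523059  7.00792253] [ 0.53923552 -0.14734482  0.19373839]
-0.03493139197423646 0.133738386384591 0.13822502717674506 lid deg 60.21183219774331
blue top z 0.06750570798805144 tilt 0.12127805652196003
slide_box [285.0, 137.5, 56.3, 28.2]
jar [167.8, 209.1, 20.9, 16.2]
dropper None
petri_dish [295.0, 227.0, 19.8, 19.0]
lens_tissue None
coverslip_box [207.2, 250.2, 14.0, 13.8]
10.163211752786221
the job is handed in; nothing more can be done
the job is handed in; nothing more can be done
```

I lowered the blue lid by its bar until it was fully shut and let go. Only then did I grip the orange bar and raise that lid to about 60°, and the job was handed in at about 17 s with the arm still holding it there.

- **Blue lid:** it sits flat, with a measured tilt of 0.1°, and I felt about 24 N of contact at the bottom before releasing it.
- **Orange lid:** the arm's position gives 60.2°. A plane fitted to the side depth image gives 59.7°. The arm position did not change over the last half second and the grip on the bar held.
- **Earlier disagreement:** a first plane fit on the side image gave 55.6°, which I put down to it including the lid's front rim. The top view then gave 60.7°.
- **Bystanders:** the slide box, jar, petri dish and cover-slip box were found in the last top picture, with no movement I could see. The networks did not find the dropper or the lens tissue there. The dropper is visible in the top picture taken once the orange lid was up; the arm covers the lens tissue. My moves went nowhere near either of them.

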